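# Clamp the charcoal block with the slotted cam screw

### The job

Take the flat screwdriver from its stand, seat its blade in the slot of the cam screw on the holder and turn the screw clockwise with it alone, blade kept in the slot, until the charcoal block is firmly pinched against the stop bar. Charcoal is brittle: stop as soon as the screw comes up firm, without forcing it or leaning hard on it. Then put the driver back upright in its stand and leave the other things alone.

Things in the scene. Friction and masses are not known exactly. Their poses are not given: they have to be found in the camera images.
- driver: flat screwdriver standing upright in the stand at any yaw, 125 long, 90 g. Origin at the middle of the blade's tip edge, z up the shaft, x along the blade's 16 width (blade 2.5 thick). Steel shoulder 29 wide at z 48 to 55 (rests on the stand's top); square wooden handle 22 x 22, faces square to x and y, from z 54 to 120, best gripped at about z 98
- stand: fixed wooden block 64 x 64 x 52 high, origin under its centre; in its top a round hole of 21 diameter, 50 deep, on the centre, chamfered 2. With the driver home its tip is 4 above the bench
- clamp_screw: steel cam screw standing on the holder, turning in place about its vertical z axis (it does not rise or sink). Origin on the axis at the floor of the slot, 26 above the bench; x along the slot. Slot straight through the round head (21.6 diameter), 4.4 wide, 6 deep: a seated blade has about 0.1 rad of play. Below it a disc of radius 16, 5 off the axis, pushes the block as it turns
- holder: fixed aluminium plate 140 x 132 x 10 high, origin at bench level; the screw stands at x = -45, y = 0; the stop bar (14 high) crosses the plate at about x = 28, lugs at y = +-52 keep the block's ends. z up
- charcoal: charcoal block 60 x 100 x 28 high lying on the plate (underside 10 above the bench), 120 g, origin under its centre, long side along the holder's y, loose by a few mm between screw and stop bar
- loupe_1: small folded loupe, bystander, 24 x 32 x 19
- wax: lump of wax, bystander, 41 x 50 x 19
- pliers: flat pliers lying open, bystander, 51 x 133 x 11
- screw_top (a point): centre of the screw's slot at the top of the head, 6 above the slot floor, axes as the screw. Clockwise from above moves the block to the stop bar and pinches it after 0.5 to 1.5 rad, depending on where the bar is set (hidden). Free turning takes about 0.12 Nm, firm is about 0.25, over-tight from about 0.35. Let go, it eases back slightly and holds
Mind the look-alikes: they are no part of the job. There is more than one size of the stand; the job needs the larger. Of the things that look like the driver, take the one that is farthest to the robot's right at the start.

How it is judged (in metres and radians):
On the way, in this order (a step that is already met when the one before it is completed fails the run):
1. the driver's blade is seated in the slot, within 2.5 mm of its floor, driver upright (z of driver in the frame of clamp_screw below 0.0025 m and horizontal distance between driver and clamp_screw below 0.004 m and angle between driver's own z axis and vertical below 0.12 rad), for 0.2 s.
2. with the blade still seated, the screw pinches the block with more than 6 N (z of driver in the frame of clamp_screw below 0.0035 m and horizontal distance between driver and clamp_screw below 0.004 m and contact force between clamp_screw and charcoal above 6 N), for 0.2 s.
At the end, for the whole second after the job is handed in: the screw still pinches the charcoal block with more than 4 N, the block lies square in the holder (within 0.06 rad); the driver stands at rest upright in its stand, shoulder down on the top (within 4 mm) (contact force between clamp_screw and charcoal above 4 N and angle between the y axis of charcoal and the y axis of holder, either way round below 0.06 rad and horizontal distance between driver and stand below 0.006 m and z of driver in the frame of stand below 0.008 m and angle between driver's own z axis and vertical below 0.1 rad and linear speed of driver below 0.02 m/s); the robot touches nothing.
It fails at once if the block is squeezed with more than 35 N (contact force between clamp_screw and charcoal above 35 N).
It fails at once if the driver is leaned on hard: all its contact forces on the screw add up to more than 50 N while the screw is not yet pinching the block (contact force between driver and clamp_screw above 50 N and contact force between clamp_screw and charcoal below 2 N).
It fails at once if the fingers or arm touch the screw (contact force between any of the arm, the fingers and clamp_screw above 0.5 N).
It fails at once if the screw turns (faster than 0.5 rad/s) while the blade is out of the slot (angular speed of clamp_screw above 0.5 rad/s and z of driver in the frame of clamp_screw above 0.0058 m).
It fails at once if a bystander is moved by more than 15 mm (distance of any of loupe_1, wax, pliers from where it was at the start of the episode above 0.015 m).
It also fails if it takes over 67 s, if anything falls off the work surface, if the arm or the gripper's body presses on something with over 40 N, if the wrist force passes 120 N, or if a joint passes its speed limit or range.

### The arm

A 6-joint arm with a two-finger parallel gripper is mounted at the origin on a cart in front of the work surface, level with it; the furniture and walls round the work are solid. World frame = base frame: x ahead of the robot, y to its left, z up, the work surface at z = 0. Lengths are in mm, angles in rad, forces in N, time in s.
With the tool pointing down it reaches from about 350 to 975 mm from the base axis. Payload 17.4 kg.
Tool frame: the origin (TCP) lies midway between the tips of the shut fingers; the grasp point (between the pads) lies behind it (env.grip_depth is the z of the grasp point in the tool frame, in mm); z points along the fingers, y is the line along which they close (so a half turn about z gives the same grasp; the last joint's range is limited). The gripper opens to 85 mm and grips with 20 to 120 N. Pads are 22 mm wide; open, the fingers measure 114 mm over their backs; the gripper's body (76 mm by 85 mm) begins 54 mm behind the grasp point. The pads swing forward as they close: fully open they stand 13 mm farther back than shut.
Start: joints at [-1.357, 0.116, 1.442, -0, 1.584, -0.038], TCP at [168.165, -653.722, 194.203] pointing down, gripper open.
Joint ranges: [-2.83, 2.83], [-0.83, 2.19], [0.07, 2.5], [-1.14, 4.28], [0.01, 3], [-2.97, 2.97]. Speed limits (rad/s): [1.89, 1.89, 2.22, 3.14, 3.14, 3.14].

### API

Orientations are given as a unit quaternion [w, x, y, z].
In Python, from station import env, read_camera, job, silhouettes gives the robot as it stands. The module is installed in compiled form; this text tells all that it offers.
- The arm moves only by the tool jog_arm, never from a script. Its argument "motion" is a list of rows, each an object with "xyz": the shift along the tool's x, y, z in mm, a list of three; "rot": the turn, a rotation vector about the tool's x, y, z in degrees, a list of three. In form: [{"xyz": [dx, dy, dz], "rot": [wx, wy, wz]}, ...]. A call has exactly 8 rows; each row is the pose to reach, as a shift and turn from the pose commanded when the call began, along the tool's axes at that moment; what a row does not reach only later rows make up. A row lasts 1/10 s, in which the tool goes at most 50 mm and 8.59 degrees, less where a joint would pass 70% of its speed; a pose out of reach is approached as far as the arm can. A call with a gripper value outside its range is refused whole. "claw" is the opening, from 0 (shut) to 1 (fully open), set as the call begins (left out, the last holds). The fingers move at their own pace and stop on an object; "newtons" is the grip in N (left out, the last holds). Time passes only in rows, so rows that repeat a pose let the fingers close, or fill a call up. It gives the time, the measured TCP pose, the force, the opening and the grip force at its end, in the units of the state.
- env.observe(): the state, without advancing time (a new reading comes with each control period).
- read_camera(name): name is "side" or "top" or "wrist"; returns a dict with "image" (384x512x3 uint8, red, green, blue), "z_map" (384x512 float32, mm along the optical axis (not along the pixel's ray), 0 where there is no reading), "intrinsics" (3x3 intrinsics, pixels), "world_from_camera" (4x4, takes a point from camera to world coordinates). Camera axes: x right, y down, z forward; pixel columns grow to the right and rows downward; lengths in mm; the calibration is good to about 2 mm. The wrist camera is an equidistant fisheye: a pixel r from the principal point sees the ray r / f radians off the axis. A picture is of the moment at which its call begins.
- job.job_done(): hands the job in; it is judged then, once.
Trained networks look in a picture, given as the dict that the camera call returned (one of the last four; its "shot" number tells which), for a name from the list of things; names that differ only in an ending like _2 or _b are one class to them, and where a whole thing is asked for, a point or a joint stands for the part that bears it (a point fixed in the world has none). Each returns a list of dicts, best first, with "score" (0 to 1); they miss things now and then, are a little off and sometimes report something else, mostly with a low value. They report only what shows in the picture. A call takes as long as a camera call. They do not tell look-alikes from the thing itself.
- silhouettes(thing, picture): "pixels" (384x512 bool, what is visible of it) and "at" ([column, row] in pixels, amid what is visible of it).
The state is a dict: "clock": time; "q": joint angles; "joint_velocities": joint speeds; "joint_efforts": joint torques, N m; "tool_pos": TCP position; "ee_rot": TCP orientation; "wrist_force": force on the tool from outside, world axes, zero at the start; "wrist_torque": the same for the moment, N m; "gripper_width": opening from 0.0 (shut) to 1.0 (fully open); "grasp_force": force on a finger pad.
Only numpy, scipy, OpenCV 4.12 (cv2) and the standard library are available. Lean on these libraries where they do the work, as an engineer would, in place of code of your own. Each camera call takes 0.05 s, during which the arm holds its last target. There are 200 camera calls.

## Working session

There is one attempt and no reset: what is moved stays moved. The work goes in short steps, Python scripts to look and compute and a tool call to move; the robot and the scene stay as the last step left them, time stands still between calls to the robot, and variables do not carry over. Pictures are saved under pics/ and viewed, at most 10 in all, crops included, and the job is handed in when it is done.

Besides the shell and the picture viewer there is one more tool, called after "Emit:" by a JSON object that holds its "method" and its "body". jog_arm: Moves the arm, as the interface text tells. Its arguments: {"type":"object","properties":{"motion":{"type":"array","items":{"type":"object","properties":{"xyz":{"type":"array","items":{"type":"number"}},"rot":{"type":"array","items":{"type":"number"}}}}},"claw":{"type":"number"},"newtons":{"type":"number"}},"required":["motion"]}

```bash
mkdir -p pics; cat > h.py <<'E'
import numpy as np, cv2
from station import env, read_camera, job, silhouettes
def world(p):
    K=p["intrinsics"];T=p["world_from_camera"];z=p["z_map"]
    v,u=np.mgrid[0:384,0:512]
    P=np.stack([(u-K[0,2])/K[0,0]*z,(v-K[1,2])/K[1,1]*z,z],-1)
    W=P@T[:3,:3].T+T[:3,3]; W[z==0]=np.nan
    return W
def save(n,img): cv2.imwrite("pics/"+n,cv2.cvtColor(img,cv2.COLOR_RGB2BGR))
E
python3 - <<'E'
from h import *
s=env.observe();print(s["clock"],s["tool_pos"],s["ee_rot"],env.grip_depth)
for c in ["top","side"]:
    p=read_camera(c);W=world(p);save(c+"0.png",cv2.resize(p["image"],(768,576)));np.savez(c+"0.npz",W=W,img=p["image"])
    print(c,p["intrinsics"].tolist(),p["world_from_camera"].round(3).tolist())
    for n in ["driver","stand","clamp_screw","holder","charcoal"]:
        for d in silhouettes(n,p)[:5]:
            m=d["pixels"];w=W[m];w=w[~np.isnan(w[:,0])]
            print(n,round(d["score"],2),np.round(d["at"]),m.sum(),np.median(w,0).round(),"max",np.percentile(w,97,0).round(),"min",np.percentile(w,3,0).round()) if len(w) else print(n,d["score"],d["at"])
E
```

```text
0.0 [ 168.114818   -653.48176082  193.42614148] [-6.05497226e-04  9.92084902e-01  1.25567423e-01 -5.24657805e-05] -18.700000000000003
top [[371.48718534104347, 0.0, 245.69248631621866], [0.0, 371.48718534104347, 191.31941784009362], [0.0, 0.0, 1.0]] [[0.015, -0.982, 0.189, 363.437], [-1.0, -0.019, -0.02, -236.535], [0.023, -0.189, -0.982, 914.842], [0.0, 0.0, 0.0, 1.0]]
driver 0.75 [294. 196.] 160 [ 510. -363.  119.] max [ 522. -354.  129.] min [ 503. -375.   57.]
driver 0.7 [149. 224.] 193 [435. -43. 113.] max [448. -29. 125.] min [425. -50.  50.]
stand 0.89 [291. 202.] 713 [ 506. -359.   51.] max [ 547. -333.   58.] min [ 482. -398.    1.]
stand 0.69 [332. 233.] 523 [ 438. -465.   37.] max [ 462. -443.   40.] min [ 415. -491.   -2.]
clamp_screw 0.49 [208. 226.] 146 [ 457. -162.   26.] max [ 471. -148.   34.] min [ 444. -175.   18.]
holder 0.97 [214. 218.] 1802 [ 469. -175.   10.] max [ 569. -106.   29.] min [ 419. -253.    6.]
side [[436.3728656510046, 0.0, 254.5408994808887], [0.0, 436.3728656510046, 193.6244678559143], [0.0, 0.0, 1.0]] [[1.0, 0.001, 0.004, 500.921], [-0.003, -0.535, 0.845, -1112.148], [0.003, -0.845, -0.535, 602.761], [0.0, 0.0, 0.0, 1.0]]
driver 0.6 [262. 211.] 419 [ 518. -376.   91.] max [ 529. -362.  127.] min [ 506. -381.   52.]
driver 0.52 [228. 146.] 360 [438. -44.  76.] max [ 450. 1914.  122.] min [ 282.  -53. -894.]
stand 0.71 [260. 239.] 1012 [ 514. -395.   40.] max [ 549. -343.   52.] min [ 483. -403.    2.]
stand 0.58 [224. 272.] 721 [ 441. -488.   35.] max [ 462. -448.   39.] min [ 418. -494.    2.]
clamp_screw 0.35 [312. 233.] 363 [ 636. -343.    8.] max [ 649. -289.   11.] min [ 598. -405.   -2.]
holder 0.78 [238. 202.] 806 [ 468. -208.    9.] max [ 573. -112.   29.] min [ 417. -251.    2.]
charcoal 0.7 [251. 192.] 726 [ 497. -195.   36.] max [ 540. -137.   39.] min [ 458. -236.   10.]
```

View pics/top0.png

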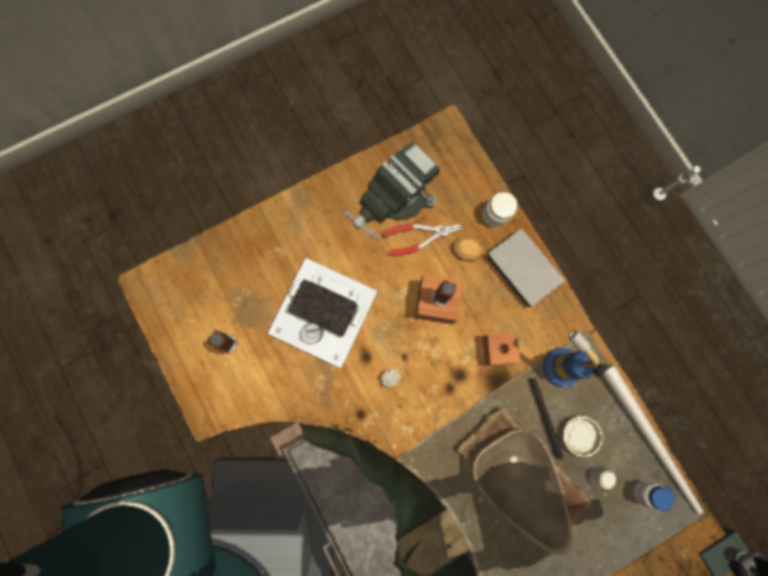

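View pics/side0.png

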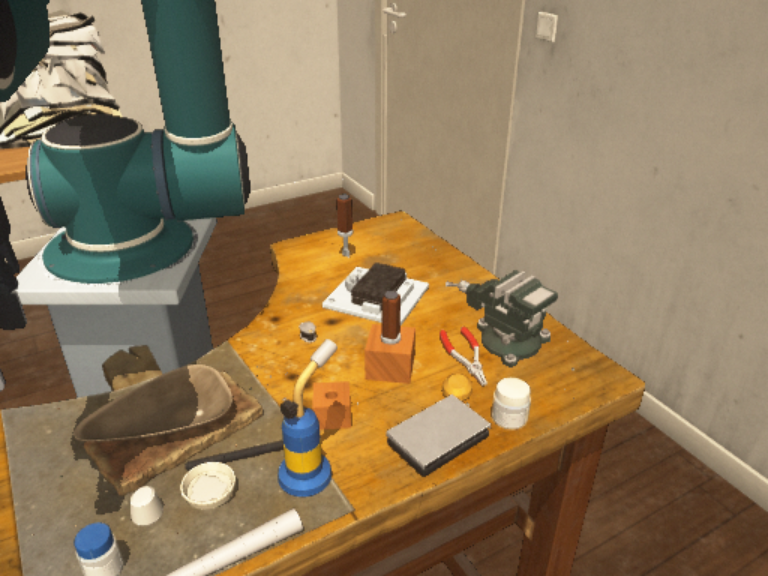

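The top picture shows two driver look-alikes. One is at top pixel (294,196), world (510,-363), in the larger stand. The other is at (149,224), world (435,-43), standing alone. The rightmost one (lower y) is at (294,196), and the larger stand is at (291,202) while the small one is at (332,233). The screw is at (208,226). I'm moving to a viewpoint between the driver and the holder for the close check.

Emit:
{"method": "jog_arm", "body": {"motion": [{"xyz": [0, 0, -50], "rot": [0, 0, 0]}, {"xyz": [390, -264, -130], "rot": [0, 0, 0]}, {"xyz": [390, -264, -130], "rot": [0, 0, 0]}, {"xyz": [390, -264, -130], "rot": [0, 0, 0]}, {"xyz": [390, -264, -130], "rot": [0, 0, 0]}, {"xyz": [390, -264, -130], "rot": [0, 0, 0]}, {"xyz": [390, -264, -130], "rot": [0, 0, 0]}, {"xyz": [390, -264, -130], "rot": [0, 0, 0]}], "claw": 1}}

```text
clock: 1.4
tool_pos: [397.6, -393.5, 303.5]
ee_rot: [0.0, 0.992, 0.125, 0.0]
wrist_force: [0.5, 0.3, -0.4]
gripper_width: 1.003
grasp_force: 0.0
```

Emit:
{"method": "jog_arm", "body": {"motion": [{"xyz": [0, 0, 0]}, {"xyz": [0, 0, 0]}, {"xyz": [0, 0, 0]}, {"xyz": [0, 0, 0]}, {"xyz": [0, 0, 0]}, {"xyz": [0, 0, 0]}, {"xyz": [0, 0, 0]}, {"xyz": [0, 0, 0]}]}}

```text
validation failed for argument at $.mo...
```

```bash
cat >> h.py <<'E'
def rays(p):
    """fisheye unit rays per pixel (camera frame)"""
    K=p["intrinsics"];v,u=np.mgrid[0:384,0:512]
    a=(u-K[0,2])/K[0,0];b=(v-K[1,2])/K[1,1];th=np.hypot(a,b);s=np.sinc(th/np.pi)
    return np.stack([a*s,b*s,np.cos(th)],-1)
def wworld(p):
    r=rays(p);z=p["z_map"];T=p["world_from_camera"]
    P=r/r[...,2:]*z[...,None];W=P@T[:3,:3].T+T[:3,3];W[(z==0)|(r[...,2]<.05)]=np.nan
    return W
def onplane(p,h):
    r=rays(p)@p["world_from_camera"][:3,:3].T;c=p["world_from_camera"][:3,3]
    return c+r*((h-c[2])/r[...,2])[...,None]
E
python3 - <<'E'
from h import *
p=read_camera("wrist");W=wworld(p)
print(p["intrinsics"].round(1).tolist(),p["world_from_camera"].round(3).tolist())
save("w1.png",cv2.resize(p["image"],(768,576)))
for n in ["driver","stand","clamp_screw","holder","charcoal"]:
    for d in silhouettes(n,p)[:4]:
        m=d["pixels"];w=W[m];w=w[~np.isnan(w[:,0])]
        if len(w): print(n,round(d["score"],2),np.round(d["at"]),m.sum(),np.median(w,0).round(),"max",np.percentile(w,97,0).round(),"min",np.percentile(w,3,0).round())
E
```

```text
[[297.3, 0.0, 255.1], [0.0, 297.3, 192.0], [0.0, 0.0, 1.0]] [[0.249, -0.918, -0.31, 477.776], [-0.968, -0.236, -0.081, -373.005], [0.001, 0.32, -0.947, 482.486], [0.0, 0.0, 0.0, 1.0]]
driver 0.85 [257.  66.] 415 [ 513. -368.  123.] max [ 526. -356.  128.] min [ 503. -380.   57.]
driver 0.55 [ 95. 115.] 782 [ 388. -112.   21.] max [429. -52.  26.] min [ 358. -149.   -1.]
stand 0.81 [246.  78.] 1447 [ 511. -366.   51.] max [ 547. -337.   53.] min [ 486. -398.   50.]
stand 0.72 [307. 137.] 1020 [ 438. -469.   38.] max [ 461. -446.   39.] min [ 417. -491.    2.]
stand 0.38 [126.  82.] 311 [ 457. -167.   25.] max [ 471. -150.   33.] min [ 444. -179.   13.]
holder 0.68 [144.  82.] 3181 [ 469. -191.    9.] max [ 571. -109.   30.] min [ 419. -257.    6.]
charcoal 0.92 [142.  59.] 2260 [ 498. -188.   37.] max [ 534. -138.   39.] min [ 462. -231.   23.]
charcoal 0.49 [254.  79.] 1470 [ 511. -369.   51.] max [ 547. -337.   53.] min [ 485. -398.   50.]
```

View pics/w1.png

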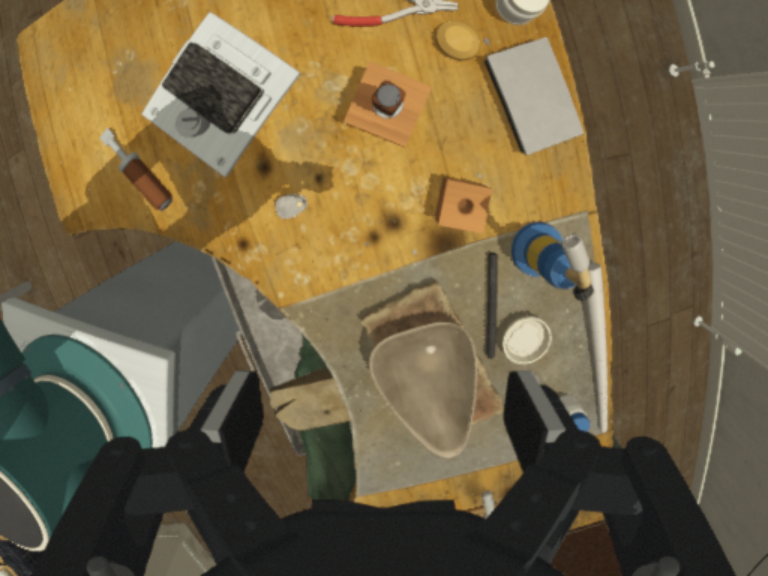

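The wrist view shows the driver in the large stand at (257,66), standing upright. The look-alike lies toppled at (95,115), and the screw is at (126,82) with its slot visible. I'm moving closer to measure the yaws.

Emit:
{"method": "jog_arm", "body": {"motion": [{"xyz": [80, -85, 100], "rot": [0, 0, 0]}, {"xyz": [80, -85, 100], "rot": [0, 0, 0]}, {"xyz": [80, -85, 100], "rot": [0, 0, 0]}, {"xyz": [80, -85, 100], "rot": [0, 0, 0]}, {"xyz": [80, -85, 100], "rot": [0, 0, 0]}, {"xyz": [80, -85, 100], "rot": [0, 0, 0]}, {"xyz": [80, -85, 100], "rot": [0, 0, 0]}, {"xyz": [80, -85, 100], "rot": [0, 0, 0]}]}}

```text
clock: 2.5
tool_pos: [452.8, -294.0, 203.7]
ee_rot: [0.0, 0.992, 0.125, 0.0]
wrist_force: [0.3, 0.4, -0.3]
gripper_width: 1.003
grasp_force: 0.0
```

```bash
python3 - <<'E'
from h import *
p=read_camera("wrist");W=wworld(p);im=p["image"]
print(p["world_from_camera"].round(3).tolist(), env.observe()["tool_pos"])
np.savez("w2.npz",W=W,im=im,T=p["world_from_camera"],K=p["intrinsics"])
def rectify(p,h,cx,cy,half,res):
    # orthographic-in-plane view at height h: world -> pixel
    n=int(2*half/res);g=(np.arange(n)-n/2)*res
    X,Y=np.meshgrid(cx+g,cy-g);P=np.stack([X,Y,np.full_like(X,h)],-1)
    T=p["world_from_camera"];c=(P-T[:3,3])@T[:3,:3]
    th=np.arctan2(np.hypot(c[...,0],c[...,1]),c[...,2]);ph=np.arctan2(c[...,1],c[...,0])
    K=p["intrinsics"]
    return cv2.remap(p["image"],(K[0,0]*th*np.cos(ph)+K[0,2]).astype(np.float32),(K[1,1]*th*np.sin(ph)+K[1,2]).astype(np.float32),cv2.INTER_CUBIC)
for n in ["driver","stand","clamp_screw","holder","charcoal"]:
    for d in silhouettes(n,p)[:2]:
        m=d["pixels"];w=W[m];w=w[~np.isnan(w[:,0])]
        if len(w):
            print(n,round(d["score"],2),np.round(d["at"]),m.sum(),np.median(w,0).round(1),"max",np.percentile(w,98,0).round(),"min",np.percentile(w,2,0).round())
# top faces
def rect(lo,hi,cx,cy,r):
    m=(W[...,2]>lo)&(W[...,2]<hi)&(np.hypot(W[...,0]-cx,W[...,1]-cy)<r)
    q=W[m][:,:2].astype(np.float32);R=cv2.minAreaRect(q);print(lo,hi,len(q),np.round(R[0],1),np.round(R[1],1),R[2],q.mean(0).round(1),W[m][:,2].mean());return R
rect(118,132,512,-366,30);rect(46,56,512,-366,50);rect(34,42,498,-188,80);rect(28,36,457,-165,22)
a=rectify(p,124,512,-366,30,.15);b=rectify(p,32,457,-164,30,.15)
save("rect.png",np.hstack([a,b]))
E
```

```text
[[0.248, -0.918, -0.309, 532.899], [-0.969, -0.234, -0.081, -273.616], [0.001, 0.319, -0.948, 382.751], [0.0, 0.0, 0.0, 1.0]] [ 452.82123632 -293.8182491   203.44694022]
driver 0.77 [115. 176.] 1297 [ 390.2 -111.2   20.5] max [430. -49.  27.] min [ 359. -149.   -2.]
driver 0.65 [341. 137.] 945 [ 517.4 -360.2  120.1] max [ 529. -355.  128.] min [ 504. -375.   57.]
stand 0.64 [318. 123.] 2425 [ 520.5 -353.    51.2] max [ 549. -333.   53.] min [ 485. -398.    6.]
stand 0.57 [375. 206.] 1589 [ 440.9 -461.7   37.3] max [ 463. -444.   39.] min [ 415. -492.    2.]
clamp_screw 0.66 [378.  75.] 952 [ 606.1 -416.4   15.6] max [ 630. -397.   19.] min [ 588. -442.   -2.]
holder 0.65 [167. 132.] 5688 [ 478.2 -184.9    9.4] max [ 574. -105.   31.] min [ 417. -258.    7.]
charcoal 0.91 [174. 104.] 4075 [ 500.2 -185.2   37.2] max [ 537. -136.   39.] min [ 462. -232.   15.]
118 132 509 [ 516.4 -366.9] [21.5 22.2] 73.38648986816406 [ 516.6 -365.6] 124.68926414751017
46 56 2145 [ 516.1 -367.8] [65.2 63.8] 81.90411376953125 [ 517.3 -362.1] 51.37387058857047
34 42 3773 [ 499.5 -182.1] [98.5 58.5] 65.89346313476562 [ 499.5 -183.6] 37.221578799469015
28 36 197 [ 462.6 -167.3] [26.9 23.8] 62.4015998840332 [ 462.1 -166.5] 31.227675121120548
```

View pics/rect.png

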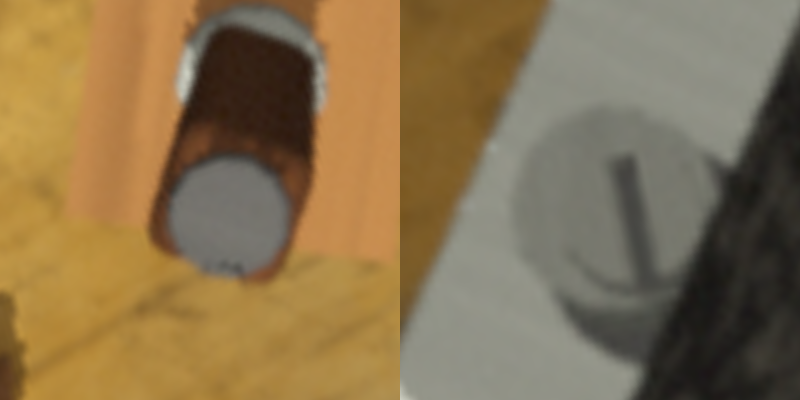

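The crop confirms the choice: a square handle in the large stand, with its top at world (516.4,-367.5,124.7). One face normal is at 73.4°. The slot is centred near (462,-167) at about 99.7° yaw. I'm moving over the handle.

Emit:
{"method": "jog_arm", "body": {"motion": [{"xyz": [43, 87, 40], "rot": [0, 0, -8.5]}, {"xyz": [43, 87, 40], "rot": [0, 0, -17]}, {"xyz": [43, 87, 40], "rot": [0, 0, -25.5]}, {"xyz": [43, 87, 40], "rot": [0, 0, -34]}, {"xyz": [43, 87, 40], "rot": [0, 0, -42.5]}, {"xyz": [43, 87, 40], "rot": [0, 0, -51]}, {"xyz": [43, 87, 40], "rot": [0, 0, -59]}, {"xyz": [43, 87, 40], "rot": [0, 0, -59]}]}}

```text
clock: 3.6
tool_pos: [516.4, -366.5, 162.8]
ee_rot: [-0.0, 0.801, 0.599, 0.0]
wrist_force: [0.6, -0.8, 0.2]
gripper_width: 1.0
grasp_force: 0.0
```

```bash
python3 - <<'E'
from h import *
from scipy.spatial.transform import Rotation as R
s=env.observe();q=s["ee_rot"];M=R.from_quat(np.roll(q,-1)).as_matrix()
print(s["tool_pos"].round(1) if hasattr(s["tool_pos"],"round") else s["tool_pos"],M.round(3).tolist(),np.round(s["q"],3),s["wrist_force"],s["wrist_torque"])
d=np.array([516.3,-367.5,80])-s["tool_pos"];print("tool shift",(M.T@d).round(1),np.degrees(np.arctan2(M[1,0],M[0,0])))
E
```

```text
[ 516.4 -366.5  162.8] [[0.283, 0.959, -0.0], [0.959, -0.283, 0.0], [0.0, -0.0, -1.0]] [-0.658  0.036  1.577  0.     1.529 -0.371] [ 0.58755462 -0.78981022  0.21625388] [-0.0422331  -0.01021858  0.03900925]
tool shift [-1.   0.2 82.8] 73.57739210123214
```

Emit:
{"method": "jog_arm", "body": {"motion": [{"xyz": [-1, 0, 40], "rot": [0, 0, 0]}, {"xyz": [-1, 0, 70], "rot": [0, 0, 0]}, {"xyz": [-1, 0, 83], "rot": [0, 0, 0]}, {"xyz": [-1, 0, 83], "rot": [0, 0, 0]}, {"xyz": [-1, 0, 83], "rot": [0, 0, 0]}, {"xyz": [-1, 0, 83], "rot": [0, 0, 0]}, {"xyz": [-1, 0, 83], "rot": [0, 0, 0]}, {"xyz": [-1, 0, 83], "rot": [0, 0, 0]}]}}

```text
clock: 4.4
tool_pos: [516.3, -367.7, 80.8]
ee_rot: [0.001, 0.802, 0.598, 0.0]
wrist_force: [-0.2, 0.2, 0.1]
gripper_width: 0.998
grasp_force: 0.0
```

Emit:
{"method": "jog_arm", "body": {"motion": [{"xyz": [0, 0, 0], "rot": [0, 0, 0]}, {"xyz": [0, 0, 0], "rot": [0, 0, 0]}, {"xyz": [0, 0, 0], "rot": [0, 0, 0]}, {"xyz": [0, 0, 0], "rot": [0, 0, 0]}, {"xyz": [0, 0, 0], "rot": [0, 0, 0]}, {"xyz": [0, 0, 0], "rot": [0, 0, 0]}, {"xyz": [0, 0, 0], "rot": [0, 0, 0]}, {"xyz": [0, 0, 0], "rot": [0, 0, 0]}], "claw": 0, "newtons": 60}}

```text
clock: 5.2
tool_pos: [516.2, -367.6, 80.1]
ee_rot: [0.0, 0.802, 0.598, 0.0]
wrist_force: [0.4, -0.2, 4.4]
gripper_width: 0.232
grasp_force: 59.3
```

Emit:
{"method": "jog_arm", "body": {"motion": [{"xyz": [0, 0, -15], "rot": [0, 0, 0]}, {"xyz": [0, 0, -40], "rot": [0, 0, 0]}, {"xyz": [0, 0, -75], "rot": [0, 0, 0]}, {"xyz": [35, -26, -75], "rot": [0, 0, 0]}, {"xyz": [75, -55, -75], "rot": [0, 0, 0]}, {"xyz": [115, -85, -75], "rot": [0, 0, 0]}, {"xyz": [147, -109, -75], "rot": [0, 0, 0]}, {"xyz": [147, -109, -75], "rot": [0, 0, 0]}]}}

```text
clock: 6.0
tool_pos: [452.5, -192.3, 156.1]
ee_rot: [0.0, 0.801, 0.599, 0.001]
wrist_force: [0.3, -0.5, -0.8]
gripper_width: 0.229
grasp_force: 59.1
```

```bash
python3 - <<'E'
from h import *
s=env.observe();print(s["tool_pos"],s["gripper_width"],s["q"])
p=read_camera("wrist");np.savez("w3.npz",im=p["image"],z=p["z_map"],T=p["world_from_camera"],K=p["intrinsics"],W=wworld(p))
print(p["world_from_camera"].round(3).tolist())
for n in ["driver","clamp_screw"]:
    for d in silhouettes(n,p)[:3]: print(n,round(d["score"],2),np.round(d["at"]),d["pixels"].sum())
i=cv2.resize(p["image"][100:340,120:400],None,fx=2.5,fy=2.5,interpolation=cv2.INTER_CUBIC);save("w3.png",i)
E
```

```text
[ 452.45408749 -192.26029481  156.122044  ] 0.22879110005757572 [-4.54153122e-01 -2.81320707e-01  1.87618977e+00  6.75972790e-04
  1.54550541e+00 -1.67465402e-01]
[[0.959, -0.268, -0.09, 476.104], [-0.283, -0.909, -0.307, -113.548], [0.001, 0.32, -0.948, 335.197], [0.0, 0.0, 0.0, 1.0]]
driver 0.67 [255. 230.] 2813
driver 0.58 [175. 111.] 1982
clamp_screw 0.67 [250. 143.] 777
```

View pics/w3.png

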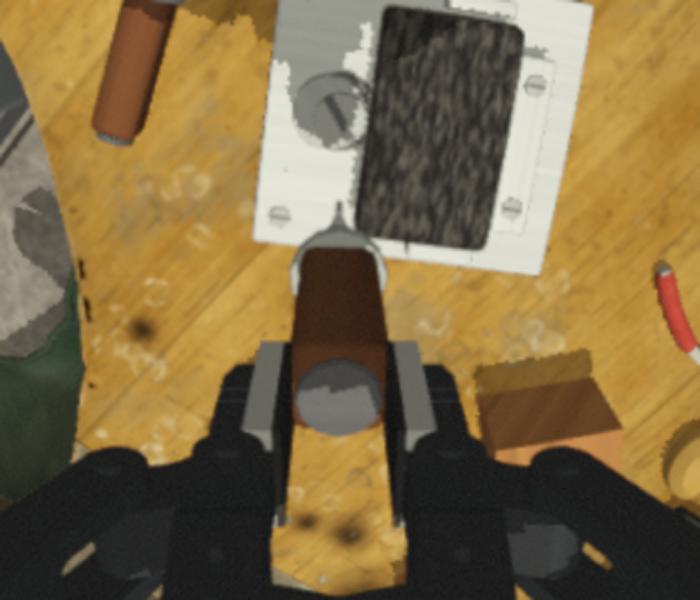

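The blade is edge-on to the camera at crop (338,205), so it lies along tool x (yaw about 73.5°). The slot is at crop (330,95)–(350,138). Next I'll rectify both the slot and the blade tip, so the calibration error cancels between them.

```bash
cat >> h.py <<'E'
def rectify(p,h,cx,cy,half,res):
    n=int(2*half/res);g=(np.arange(n)-n/2)*res
    X,Y=np.meshgrid(cx+g,cy-g);P=np.stack([X,Y,np.full_like(X,h)],-1)
    T=p["T"];c=(P-T[:3,3])@T[:3,:3]
    th=np.arctan2(np.hypot(c[...,0],c[...,1]),c[...,2]);ph=np.arctan2(c[...,1],c[...,0]);K=p["K"]
    return cv2.remap(p["im"],(K[0,0]*th*np.cos(ph)+K[0,2]).astype(np.float32),(K[1,1]*th*np.sin(ph)+K[1,2]).astype(np.float32),cv2.INTER_CUBIC)
E
python3 - <<'E'
from h import *
p=dict(np.load("w3.npz"));W=p["W"]
sil=W[175:192,245:265];print(np.nanmin(sil[...,2]),W[176:192:2,255].round(1).tolist())
a=rectify(p,32,461,-166,20,.1);b=rectify(p,80,452.5,-192.3,20,.1)
for i in (a,b): cv2.line(i,(200,0),(200,8),(255,0,0),1);cv2.line(i,(0,200),(8,200),(255,0,0),1)
save("rect2.png",np.hstack([a,b]))
E
```

```text
7.400970801180392 [[450.6, -200.7, 9.1], [449.9, -203.2, 8.3], [455.3, -184.7, 82.3], [455.2, -184.9, 87.8], [455.2, -184.9, 93.7], [454.7, -186.6, 93.6], [454.4, -187.7, 95.5], [456.9, -178.9, 128.8]]
```

View pics/rect2.png

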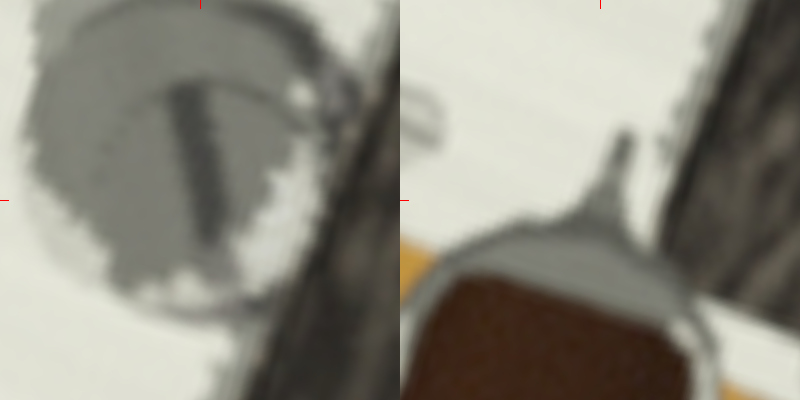

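Emit:
{"method": "jog_arm", "body": {"motion": [{"xyz": [10.6, 9.5, 0], "rot": [0, 0, -8]}, {"xyz": [10.6, 9.5, 0], "rot": [0, 0, -16]}, {"xyz": [10.6, 9.5, 10], "rot": [0, 0, -24]}, {"xyz": [10.6, 9.5, 30], "rot": [0, 0, -26.2]}, {"xyz": [10.6, 9.5, 30], "rot": [0, 0, -26.2]}, {"xyz": [10.6, 9.5, 30], "rot": [0, 0, -26.2]}, {"xyz": [10.6, 9.5, 30], "rot": [0, 0, -26.2]}, {"xyz": [10.6, 9.5, 30], "rot": [0, 0, -26.2]}]}}

```text
clock: 6.95
tool_pos: [466.0, -188.4, 125.7]
ee_rot: [0.0, 0.646, 0.764, 0.0]
wrist_force: [-0.3, -0.3, -1.2]
gripper_width: 0.233
grasp_force: 59.0
```

```bash
python3 - <<'E'
from h import *
from scipy.spatial.transform import Rotation as R
s=env.observe();M=R.from_quat(np.roll(s["ee_rot"],-1)).as_matrix();t=s["tool_pos"]
print(t,np.degrees(np.arctan2(M[1,0],M[0,0])),s["wrist_force"],s["joint_velocities"])
p=read_camera("wrist");p=dict(im=p["image"],z=p["z_map"],T=p["world_from_camera"],K=p["intrinsics"],W=wworld(p));np.savez("w4.npz",**p,t=t)
a=rectify(p,32,461,-165,20,.1);b=rectify(p,t[2]-76,t[0],t[1],20,.1)
for i in (a,b): cv2.line(i,(200,0),(200,8),(255,0,0),1);cv2.line(i,(0,200),(8,200),(255,0,0),1)
save("rect3.png",np.hstack([a,b]))
m=(p["W"][...,2]>45)&(np.hypot(p["W"][...,0]-t[0],p["W"][...,1]-t[1])<14);w=p["W"][m];k=np.argsort(w[:,2])[:12];print(w[k].round(1).tolist())
E
```

```text
[ 465.9576821  -188.38582532  125.67997834] 99.56859164968758 [-0.31632007 -0.26788103 -1.21746059] [ 0.00409776 -0.00247808  0.00517186 -0.0003396  -0.00238534 -0.0036156 ]
[[465.1, -180.6, 51.8], [465.9, -180.0, 53.4], [465.2, -180.8, 54.2], [465.9, -180.3, 55.5], [465.9, -180.3, 58.5], [465.0, -180.2, 59.3], [465.1, -180.7, 60.8], [464.7, -183.4, 61.0], [466.0, -180.4, 61.2], [468.2, -183.6, 61.5], [466.9, -181.0, 61.7], [466.4, -182.8, 62.0]]
```

View pics/rect3.png

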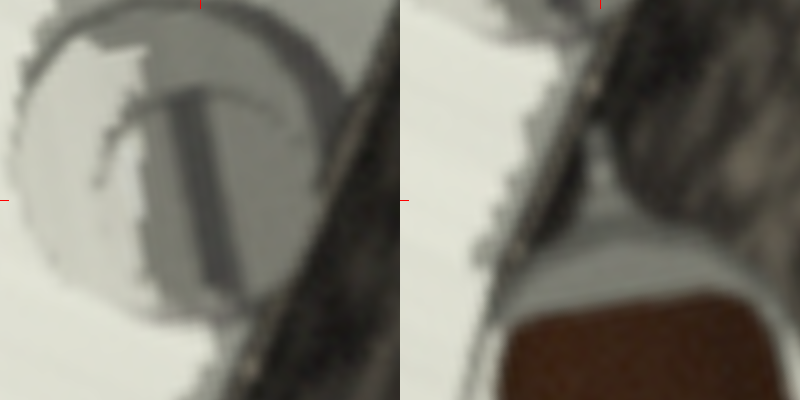

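The slot centre is at rectified (208,198), world (461.9,-164.8), yaw 100.1°. The blade tip shows about 0.9 mm to one side of nominal. The relative shift is tool x +24.5, y -1.0.

Emit:
{"method": "jog_arm", "body": {"motion": [{"xyz": [12, -0.5, 0], "rot": [0, 0, -0.5]}, {"xyz": [24.5, -1, 0], "rot": [0, 0, -0.5]}, {"xyz": [24.5, -1, 0], "rot": [0, 0, -0.5]}, {"xyz": [24.5, -1, 6], "rot": [0, 0, -0.5]}, {"xyz": [24.5, -1, 12], "rot": [0, 0, -0.5]}, {"xyz": [24.5, -1, 14], "rot": [0, 0, -0.5]}, {"xyz": [24.5, -1, 14], "rot": [0, 0, -0.5]}, {"xyz": [24.5, -1, 14], "rot": [0, 0, -0.5]}], "newtons": 30}}

```text
clock: 7.8
tool_pos: [460.5, -164.2, 110.8]
ee_rot: [-0.0, 0.642, 0.767, -0.0]
wrist_force: [-0.4, 0.8, -1.2]
gripper_width: 0.23
grasp_force: 59.1
```

```bash
python3 - <<'E'
from h import *
s=env.observe();t=s["tool_pos"];print(t,s["wrist_force"],s["wrist_torque"])
p=read_camera("wrist");p=dict(im=p["image"],z=p["z_map"],T=p["world_from_camera"],K=p["intrinsics"])
b=rectify(p,33,461.5,-160,25,.08)
save("rect4.png",b)
E
```

```text
[ 460.53547284 -164.18343974  110.7544092 ] [-0.37800496  0.81302495 -1.20463399] [-0.04428353  0.01265082 -0.03477426]
```

View pics/rect4.png

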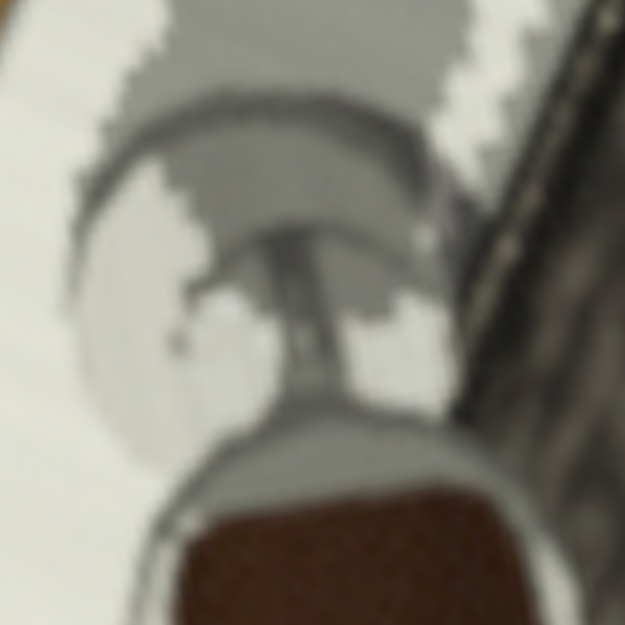

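The blade (312,370) lines up with the slot (290,235)–(310,330). I'm descending gently with a softer grip.

Emit:
{"method": "jog_arm", "body": {"motion": [{"xyz": [0, 0.2, 0], "rot": [0, 0, 0]}, {"xyz": [0, 0.2, 0], "rot": [0, 0, 0]}, {"xyz": [0, 0.2, 1], "rot": [0, 0, 0]}, {"xyz": [0, 0.2, 2], "rot": [0, 0, 0]}, {"xyz": [0, 0.2, 3], "rot": [0, 0, 0]}, {"xyz": [0, 0.2, 4], "rot": [0, 0, 0]}, {"xyz": [0, 0.2, 4], "rot": [0, 0, 0]}, {"xyz": [0, 0.2, 4], "rot": [0, 0, 0]}], "claw": 0, "newtons": 30}}

```text
clock: 8.65
tool_pos: [460.8, -164.0, 106.8]
ee_rot: [-0.0, 0.642, 0.767, 0.0]
wrist_force: [-0.1, -0.0, -1.2]
gripper_width: 0.231
grasp_force: 59.1
```

Emit:
{"method": "jog_arm", "body": {"motion": [{"xyz": [0, 0, 1], "rot": [0, 0, 0]}, {"xyz": [0, 0, 2], "rot": [0, 0, 0]}, {"xyz": [0, 0, 2.5], "rot": [0, 0, 0]}, {"xyz": [0, 0, 2.5], "rot": [0, 0, 0]}, {"xyz": [0, 0, 2.5], "rot": [0, 0, 0]}, {"xyz": [0, 0, 2.5], "rot": [0, 0, 0]}, {"xyz": [0, 0, 2.5], "rot": [0, 0, 0]}, {"xyz": [0, 0, 2.5], "rot": [0, 0, 0]}], "newtons": 40, "claw": 0.05}}

```text
clock: 9.45
tool_pos: [460.7, -164.0, 104.3]
ee_rot: [-0.0, 0.642, 0.767, 0.0]
wrist_force: [-0.3, -0.2, -1.0]
gripper_width: 0.233
grasp_force: 59.1
```

Emit:
{"method": "jog_arm", "body": {"motion": [{"xyz": [0, 0, 0.5], "rot": [0, 0, 0]}, {"xyz": [0, 0, 1], "rot": [0, 0, 0]}, {"xyz": [0, 0, 1.5], "rot": [0, 0, 0]}, {"xyz": [0, 0, 1.5], "rot": [0, 0, 0]}, {"xyz": [0, 0, 1.5], "rot": [0, 0, 0]}, {"xyz": [0, 0, 1.5], "rot": [0, 0, 0]}, {"xyz": [0, 0, 1.5], "rot": [0, 0, 0]}, {"xyz": [0, 0, 1.5], "rot": [0, 0, 0]}]}}

```text
clock: 10.25
tool_pos: [460.8, -164.0, 102.8]
ee_rot: [0.0, 0.642, 0.767, 0.0]
wrist_force: [-0.2, -0.6, -0.8]
gripper_width: 0.232
grasp_force: 59.1
```

Emit:
{"method": "jog_arm", "body": {"motion": [{"xyz": [0, 0, 0.4], "rot": [0, 0, 0]}, {"xyz": [0, 0, 0.8], "rot": [0, 0, 0]}, {"xyz": [0, 0, 0.8], "rot": [0, 0, 0]}, {"xyz": [0, 0, 0.8], "rot": [0, 0, 0]}, {"xyz": [0, 0, 0.8], "rot": [0, 0, 0]}, {"xyz": [0, 0, 0.8], "rot": [0, 0, 0]}, {"xyz": [0, 0, 0.8], "rot": [0, 0, 0]}, {"xyz": [0, 0, 0.8], "rot": [0, 0, 0]}]}}

```text
clock: 11.05
tool_pos: [460.8, -164.0, 102.1]
ee_rot: [0.0, 0.642, 0.767, 0.0]
wrist_force: [0.0, -0.8, 0.9]
gripper_width: 0.228
grasp_force: 59.3
```

Emit:
{"method": "jog_arm", "body": {"motion": [{"xyz": [0, 0, 0], "rot": [0, 0, 2.5]}, {"xyz": [0, 0, 0], "rot": [0, 0, 5]}, {"xyz": [0, 0, 0], "rot": [0, 0, 7.5]}, {"xyz": [0, 0, 0], "rot": [0, 0, 10]}, {"xyz": [0, 0, 0], "rot": [0, 0, 12.5]}, {"xyz": [0, 0, 0], "rot": [0, 0, 15]}, {"xyz": [0, 0, 0], "rot": [0, 0, 15]}, {"xyz": [0, 0, 0], "rot": [0, 0, 15]}]}}

```text
clock: 11.85
tool_pos: [460.9, -164.0, 102.1]
ee_rot: [0.0, 0.736, 0.677, 0.0]
wrist_force: [1.3, -1.2, 0.8]
gripper_width: 0.233
grasp_force: 59.3
```

```bash
cat > o.py <<'E'
from h import *
from scipy.spatial.transform import Rotation as R
s=env.observe();M=R.from_quat(np.roll(s["ee_rot"],-1)).as_matrix()
print(np.round(s["clock"],2),np.round(s["tool_pos"],2),"yaw",np.degrees(np.arctan2(M[1,0],M[0,0])).round(2),"F",np.round(s["wrist_force"],1),"T",np.round(s["wrist_torque"],3),"Ftool",(M.T@np.array(s["wrist_force"])).round(1),"q6",np.round(s["q"][5],2))
E
python3 o.py
```

```text
11.85 [ 460.85 -164.02  102.11] yaw 85.21 F [ 1.3 -1.2  0.8] T [-0.048 -0.243  0.059] Ftool [-1.1  1.4 -0.8] q6 -0.31
```

Emit:
{"method": "jog_arm", "body": {"motion": [{"xyz": [0, 0, 0], "rot": [0, 0, 2]}, {"xyz": [0, 0, 0], "rot": [0, 0, 4]}, {"xyz": [0, 0, 0], "rot": [0, 0, 6]}, {"xyz": [0, 0, 0], "rot": [0, 0, 8]}, {"xyz": [0, 0, 0], "rot": [0, 0, 10]}, {"xyz": [0, 0, 0], "rot": [0, 0, 12]}, {"xyz": [0, 0, 0], "rot": [0, 0, 12]}, {"xyz": [0, 0, 0], "rot": [0, 0, 12]}]}}

```text
clock: 12.65
tool_pos: [460.8, -164.0, 102.1]
ee_rot: [0.0, 0.803, 0.596, 0.0]
wrist_force: [1.0, -0.5, 1.5]
gripper_width: 0.236
grasp_force: 59.2
```

```bash
python3 o.py
```

```text
12.65 [ 460.82 -164.03  102.05] yaw 73.22 F [ 1.  -0.5  1.5] T [-0.063 -0.381  0.132] Ftool [-0.2  1.1 -1.5] q6 -0.1
```

Emit:
{"method": "jog_arm", "body": {"motion": [{"xyz": [0, 0, 0], "rot": [0, 0, 1.5]}, {"xyz": [0, 0, 0], "rot": [0, 0, 3]}, {"xyz": [0, 0, 0], "rot": [0, 0, 4.5]}, {"xyz": [0, 0, 0], "rot": [0, 0, 6]}, {"xyz": [0, 0, 0], "rot": [0, 0, 7]}, {"xyz": [0, 0, 0], "rot": [0, 0, 7]}, {"xyz": [0, 0, 0], "rot": [0, 0, 7]}, {"xyz": [0, 0, 0], "rot": [0, 0, 7]}]}}

```text
clock: 13.45
tool_pos: [460.8, -164.0, 102.1]
ee_rot: [0.0, 0.838, 0.546, 0.0]
wrist_force: [1.8, -0.9, 1.4]
gripper_width: 0.229
grasp_force: 59.3
```

```bash
python3 o.py
```

```text
13.45 [ 460.78 -164.02  102.07] yaw 66.14 F [ 1.8 -0.9  1.4] T [-0.12  -0.489  0.106] Ftool [-0.1  2.  -1.4] q6 0.02
```

Emit:
{"method": "jog_arm", "body": {"motion": [{"xyz": [0, 0, 0], "rot": [0, 0, 1]}, {"xyz": [0, 0, 0], "rot": [0, 0, 2]}, {"xyz": [0, 0, 0], "rot": [0, 0, 3]}, {"xyz": [0, 0, 0], "rot": [0, 0, 4]}, {"xyz": [0, 0, 0], "rot": [0, 0, 5]}, {"xyz": [0, 0, 0], "rot": [0, 0, 5]}, {"xyz": [0, 0, 0], "rot": [0, 0, 5]}, {"xyz": [0, 0, 0], "rot": [0, 0, 5]}]}}

```text
clock: 14.25
tool_pos: [460.8, -164.0, 102.1]
ee_rot: [0.0, 0.861, 0.509, 0.0]
wrist_force: [1.8, -1.0, 2.6]
gripper_width: 0.231
grasp_force: 59.4
```

```bash
python3 o.py
```

```text
14.25 [ 460.78 -164.    102.07] yaw 61.14 F [ 1.8 -1.   2.6] T [-0.259 -0.525  0.067] Ftool [ 0.   2.  -2.6] q6 0.11
```

Emit:
{"method": "jog_arm", "body": {"motion": [{"xyz": [0, 0, 0], "rot": [0, 0, 1]}, {"xyz": [0, 0, 0], "rot": [0, 0, 2]}, {"xyz": [0, 0, 0], "rot": [0, 0, 3]}, {"xyz": [0, 0, 0], "rot": [0, 0, 4]}, {"xyz": [0, 0, 0], "rot": [0, 0, 5]}, {"xyz": [0, 0, 0], "rot": [0, 0, 5]}, {"xyz": [0, 0, 0], "rot": [0, 0, 5]}, {"xyz": [0, 0, 0], "rot": [0, 0, 5]}]}}

```text
clock: 15.05
tool_pos: [460.8, -164.0, 102.1]
ee_rot: [0.0, 0.882, 0.471, 0.0]
wrist_force: [2.7, -0.5, 1.8]
gripper_width: 0.231
grasp_force: 59.5
```

```bash
python3 o.py
```

```text
15.05 [ 460.78 -164.02  102.05] yaw 56.14 F [ 2.7 -0.5  1.8] T [-0.264 -0.568  0.138] Ftool [ 1.   2.5 -1.8] q6 0.2
```

Emit:
{"method": "jog_arm", "body": {"motion": [{"xyz": [0, 0, 0], "rot": [0, 0, 1]}, {"xyz": [0, 0, 0], "rot": [0, 0, 2]}, {"xyz": [0, 0, 0], "rot": [0, 0, 3]}, {"xyz": [0, 0, 0], "rot": [0, 0, 4]}, {"xyz": [0, 0, 0], "rot": [0, 0, 5]}, {"xyz": [0, 0, 0], "rot": [0, 0, 5]}, {"xyz": [0, 0, 0], "rot": [0, 0, 5]}, {"xyz": [0, 0, 0], "rot": [0, 0, 5]}]}}

```text
clock: 15.85
tool_pos: [460.7, -164.0, 102.0]
ee_rot: [0.0, 0.902, 0.432, 0.0]
wrist_force: [1.6, -0.7, 3.2]
gripper_width: 0.233
grasp_force: 59.5
```

```bash
python3 o.py
```

```text
15.85 [ 460.75 -163.98  102.03] yaw 51.14 F [ 1.6 -0.7  3.2] T [-0.329 -0.574  0.149] Ftool [ 0.4  1.7 -3.2] q6 0.28
```

Emit:
{"method": "jog_arm", "body": {"motion": [{"xyz": [0, 0, 0], "rot": [0, 0, 1]}, {"xyz": [0, 0, 0], "rot": [0, 0, 2]}, {"xyz": [0, 0, 0], "rot": [0, 0, 3]}, {"xyz": [0, 0, 0], "rot": [0, 0, 4]}, {"xyz": [0, 0, 0], "rot": [0, 0, 5]}, {"xyz": [0, 0, 0], "rot": [0, 0, 5]}, {"xyz": [0, 0, 0], "rot": [0, 0, 5]}, {"xyz": [0, 0, 0], "rot": [0, 0, 5]}]}}

```text
clock: 16.65
tool_pos: [460.8, -164.0, 102.0]
ee_rot: [0.0, 0.92, 0.392, 0.0]
wrist_force: [1.5, -1.6, 3.5]
gripper_width: 0.233
grasp_force: 59.5
```

```bash
python3 o.py
```

```text
16.65 [ 460.76 -164.01  102.05] yaw 46.14 F [ 1.5 -1.6  3.5] T [-0.373 -0.589  0.155] Ftool [-0.1  2.2 -3.5] q6 0.37
```

Emit:
{"method": "jog_arm", "body": {"motion": [{"xyz": [0, 0, 0], "rot": [0, 0, 1]}, {"xyz": [0, 0, 0], "rot": [0, 0, 2]}, {"xyz": [0, 0, 0], "rot": [0, 0, 3]}, {"xyz": [0, 0, 0], "rot": [0, 0, 4]}, {"xyz": [0, 0, 0], "rot": [0, 0, 4.5]}, {"xyz": [0, 0, 0], "rot": [0, 0, 4.5]}, {"xyz": [0, 0, 0], "rot": [0, 0, 4.5]}, {"xyz": [0, 0, 0], "rot": [0, 0, 4.5]}]}}

```text
clock: 17.45
tool_pos: [460.8, -164.0, 102.0]
ee_rot: [-0.0, 0.935, 0.355, 0.0]
wrist_force: [2.3, -1.9, 3.1]
gripper_width: 0.231
grasp_force: 59.5
```

```bash
python3 o.py
```

```text
17.45 [ 460.75 -163.99  102.02] yaw 41.64 F [ 2.3 -1.9  3.1] T [-0.415 -0.598  0.122] Ftool [ 0.5  3.  -3.1] q6 0.45
```

Emit:
{"method": "jog_arm", "body": {"motion": [{"xyz": [0, 0, 0], "rot": [0, 0, 1]}, {"xyz": [0, 0, 0], "rot": [0, 0, 2]}, {"xyz": [0, 0, 0], "rot": [0, 0, 3]}, {"xyz": [0, 0, 0], "rot": [0, 0, 4]}, {"xyz": [0, 0, 0], "rot": [0, 0, 4.5]}, {"xyz": [0, 0, 0], "rot": [0, 0, 4.5]}, {"xyz": [0, 0, 0], "rot": [0, 0, 4.5]}, {"xyz": [0, 0, 0], "rot": [0, 0, 4.5]}]}}

```text
clock: 18.25
tool_pos: [460.8, -164.0, 102.0]
ee_rot: [0.0, 0.948, 0.318, 0.0]
wrist_force: [1.5, -1.4, 4.1]
gripper_width: 0.229
grasp_force: 59.5
```

```bash
python3 o.py
```

```text
18.25 [ 460.75 -164.    102.03] yaw 37.14 F [ 1.5 -1.4  4.1] T [-0.47  -0.553  0.151] Ftool [ 0.3  2.  -4.1] q6 0.53
```

Emit:
{"method": "jog_arm", "body": {"motion": [{"xyz": [0, 0, 0], "rot": [0, 0, 1]}, {"xyz": [0, 0, 0], "rot": [0, 0, 2]}, {"xyz": [0, 0, 0], "rot": [0, 0, 3]}, {"xyz": [0, 0, 0], "rot": [0, 0, 4]}, {"xyz": [0, 0, 0], "rot": [0, 0, 4]}, {"xyz": [0, 0, 0], "rot": [0, 0, 4]}, {"xyz": [0, 0, 0], "rot": [0, 0, 4]}, {"xyz": [0, 0, 0], "rot": [0, 0, 4]}]}}

```text
clock: 19.05
tool_pos: [460.7, -164.0, 102.0]
ee_rot: [-0.0, 0.958, 0.285, -0.0]
wrist_force: [0.8, -2.2, 4.5]
gripper_width: 0.232
grasp_force: 59.6
```

```bash
python3 o.py
```

```text
19.05 [ 460.75 -164.    102.02] yaw 33.13 F [ 0.8 -2.2  4.5] T [-0.553 -0.547  0.134] Ftool [-0.5  2.3 -4.5] q6 0.6
```

Emit:
{"method": "jog_arm", "body": {"motion": [{"xyz": [0, 0, 0], "rot": [0, 0, 1]}, {"xyz": [0, 0, 0], "rot": [0, 0, 2]}, {"xyz": [0, 0, 0], "rot": [0, 0, 3]}, {"xyz": [0, 0, 0], "rot": [0, 0, 4]}, {"xyz": [0, 0, 0], "rot": [0, 0, 4]}, {"xyz": [0, 0, 0], "rot": [0, 0, 4]}, {"xyz": [0, 0, 0], "rot": [0, 0, 4]}, {"xyz": [0, 0, 0], "rot": [0, 0, 4]}]}}

```text
clock: 19.85
tool_pos: [460.7, -164.0, 102.0]
ee_rot: [-0.0, 0.968, 0.252, -0.0]
wrist_force: [2.4, -2.6, 2.7]
gripper_width: 0.233
grasp_force: 59.6
```

```bash
python3 o.py
```

```text
19.85 [ 460.73 -163.99  102.01] yaw 29.14 F [ 2.4 -2.6  2.7] T [-0.567 -0.575  0.116] Ftool [ 0.8  3.4 -2.7] q6 0.67
```

Emit:
{"method": "jog_arm", "body": {"motion": [{"xyz": [0, 0, 0], "rot": [0, 0, 1]}, {"xyz": [0, 0, 0], "rot": [0, 0, 2]}, {"xyz": [0, 0, 0], "rot": [0, 0, 3]}, {"xyz": [0, 0, 0], "rot": [0, 0, 4]}, {"xyz": [0, 0, 0], "rot": [0, 0, 4]}, {"xyz": [0, 0, 0], "rot": [0, 0, 4]}, {"xyz": [0, 0, 0], "rot": [0, 0, 4]}, {"xyz": [0, 0, 0], "rot": [0, 0, 4]}]}}

```text
clock: 20.65
tool_pos: [460.8, -164.0, 102.0]
ee_rot: [0.0, 0.976, 0.218, 0.0]
wrist_force: [2.9, -1.3, 2.9]
gripper_width: 0.234
grasp_force: 59.6
```

```bash
python3 o.py
```

```text
20.65 [ 460.75 -164.    102.04] yaw 25.13 F [ 2.9 -1.3  2.9] T [-0.543 -0.508  0.165] Ftool [ 2.1  2.4 -2.9] q6 0.74
```

Emit:
{"method": "jog_arm", "body": {"motion": [{"xyz": [0, 0, 0], "rot": [0, 0, 1]}, {"xyz": [0, 0, 0], "rot": [0, 0, 2]}, {"xyz": [0, 0, 0], "rot": [0, 0, 3]}, {"xyz": [0, 0, 0], "rot": [0, 0, 3.5]}, {"xyz": [0, 0, 0], "rot": [0, 0, 3.5]}, {"xyz": [0, 0, 0], "rot": [0, 0, 3.5]}, {"xyz": [0, 0, 0], "rot": [0, 0, 3.5]}, {"xyz": [0, 0, 0], "rot": [0, 0, 3.5]}]}}

```text
clock: 21.45
tool_pos: [460.8, -164.0, 102.0]
ee_rot: [-0.0, 0.982, 0.188, 0.0]
wrist_force: [2.1, -1.7, 3.6]
gripper_width: 0.233
grasp_force: 59.6
```

```bash
python3 o.py
```

```text
21.45 [ 460.75 -163.99  102.02] yaw 21.63 F [ 2.1 -1.7  3.6] T [-0.57  -0.523  0.177] Ftool [ 1.4  2.4 -3.6] q6 0.8
```

Emit:
{"method": "jog_arm", "body": {"motion": [{"xyz": [0, 0, 0], "rot": [0, 0, 1]}, {"xyz": [0, 0, 0], "rot": [0, 0, 2]}, {"xyz": [0, 0, 0], "rot": [0, 0, 2.5]}, {"xyz": [0, 0, 0], "rot": [0, 0, 2.5]}, {"xyz": [0, 0, 0], "rot": [0, 0, 2.5]}, {"xyz": [0, 0, 0], "rot": [0, 0, 2.5]}, {"xyz": [0, 0, 0], "rot": [0, 0, 2.5]}, {"xyz": [0, 0, 0], "rot": [0, 0, 2.5]}]}}

```text
clock: 22.25
tool_pos: [460.8, -164.0, 102.1]
ee_rot: [0.0, 0.986, 0.166, 0.0]
wrist_force: [1.4, -1.6, 3.5]
gripper_width: 0.233
grasp_force: 59.6
```

```bash
python3 o.py
```

```text
22.25 [ 460.76 -164.01  102.06] yaw 19.13 F [ 1.4 -1.6  3.5] T [-0.494 -0.47   0.164] Ftool [ 0.8  2.  -3.5] q6 0.84
```

Emit:
{"method": "jog_arm", "body": {"motion": [{"xyz": [0, 0, 0], "rot": [0, 0, 1]}, {"xyz": [0, 0, 0], "rot": [0, 0, 2]}, {"xyz": [0, 0, 0], "rot": [0, 0, 3]}, {"xyz": [0, 0, 0], "rot": [0, 0, 3]}, {"xyz": [0, 0, 0], "rot": [0, 0, 3]}, {"xyz": [0, 0, 0], "rot": [0, 0, 3]}, {"xyz": [0, 0, 0], "rot": [0, 0, 3]}, {"xyz": [0, 0, 0], "rot": [0, 0, 3]}]}}

```text
clock: 23.05
tool_pos: [460.7, -164.0, 102.0]
ee_rot: [-0.0, 0.99, 0.14, -0.0]
wrist_force: [0.9, -1.8, 3.4]
gripper_width: 0.233
grasp_force: 59.6
```

```bash
python3 o.py; python3 - <<'E'
from h import *
p=read_camera("wrist");W=wworld(p)
m=(W[...,2]>34.5)&(W[...,2]<42)&(np.hypot(W[...,0]-500,W[...,1]+182)<75);q=W[m][:,:2].astype(np.float32);print(cv2.minAreaRect(q),len(q))
save("w5.png",cv2.resize(p["image"][60:300,120:400],None,fx=2.5,fy=2.5,interpolation=cv2.INTER_CUBIC))
E
```

```text
23.05 [ 460.74 -163.99  102.01] yaw 16.13 F [ 0.9 -1.8  3.4] T [-0.59  -0.499  0.258] Ftool [ 0.4  2.  -3.4] q6 0.9
((495.2774658203125, -180.4705352783203), (98.12145233154297, 73.6966781616211), 66.19052124023438) 7536
```

View pics/w5.png

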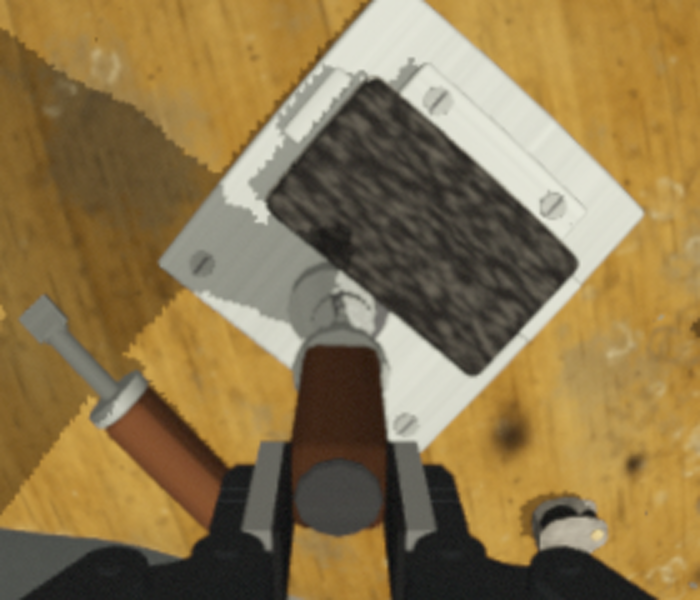

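The blade is still in the slot at (335,305), and the block now lies against the stop bar at (490,150). The torque has just risen to about 0.26. I'll re-read it while holding.

Emit:
{"method": "jog_arm", "body": {"motion": [{"xyz": [0, 0, 0], "rot": [0, 0, 0]}, {"xyz": [0, 0, 0], "rot": [0, 0, 0]}, {"xyz": [0, 0, 0], "rot": [0, 0, 0]}, {"xyz": [0, 0, 0], "rot": [0, 0, 0]}, {"xyz": [0, 0, 0], "rot": [0, 0, 0]}, {"xyz": [0, 0, 0], "rot": [0, 0, 0]}, {"xyz": [0, 0, 0], "rot": [0, 0, 0]}, {"xyz": [0, 0, 0], "rot": [0, 0, 0]}]}}

```text
clock: 23.9
tool_pos: [460.7, -164.0, 102.0]
ee_rot: [-0.0, 0.99, 0.14, -0.0]
wrist_force: [1.9, -2.0, 2.6]
gripper_width: 0.231
grasp_force: 59.6
```

```bash
python3 o.py; python3 -c "
from h import *
for i in range(8):
    read_camera('top');print(round(float(env.observe()['wrist_torque'][2]),3))"
```

```text
23.9 [ 460.73 -163.96  101.99] yaw 16.13 F [ 1.9 -2.   2.6] T [-0.612 -0.476  0.245] Ftool [ 1.3  2.5 -2.6] q6 0.9
0.197
0.211
0.186
0.22
0.25
0.238
0.257
0.244
```

Emit:
{"method": "jog_arm", "body": {"motion": [{"xyz": [0, 0, 0], "rot": [0, 0, 0.5]}, {"xyz": [0, 0, 0], "rot": [0, 0, 1]}, {"xyz": [0, 0, 0], "rot": [0, 0, 1]}, {"xyz": [0, 0, 0], "rot": [0, 0, 1]}, {"xyz": [0, 0, 0], "rot": [0, 0, 1]}, {"xyz": [0, 0, 0], "rot": [0, 0, 1]}, {"xyz": [0, 0, 0], "rot": [0, 0, 1]}, {"xyz": [0, 0, 0], "rot": [0, 0, 1]}]}}

```text
clock: 25.1
tool_pos: [460.8, -164.0, 102.0]
ee_rot: [-0.0, 0.991, 0.132, 0.0]
wrist_force: [1.9, -1.7, 3.0]
gripper_width: 0.235
grasp_force: 59.6
```

```bash
python3 o.py; python3 -c "
from h import *
print(np.mean([(read_camera('top'),env.observe()['wrist_torque'][2])[1] for i in range(8)]))"
```

```text
25.1 [ 460.76 -163.99  102.03] yaw 15.13 F [ 1.9 -1.7  3. ] T [-0.578 -0.494  0.233] Ftool [ 1.3  2.1 -3. ] q6 0.91
0.28076664150501796
```

Firm at about 0.28. I'm easing the driver back within its play, then lifting it out.

Emit:
{"method": "jog_arm", "body": {"motion": [{"xyz": [0, 0, 0], "rot": [0, 0, -1]}, {"xyz": [0, 0, 0], "rot": [0, 0, -2]}, {"xyz": [0, 0, 0], "rot": [0, 0, -3]}, {"xyz": [0, 0, 0], "rot": [0, 0, -4]}, {"xyz": [0, 0, 0], "rot": [0, 0, -5]}, {"xyz": [0, 0, 0], "rot": [0, 0, -5]}, {"xyz": [0, 0, 0], "rot": [0, 0, -5]}, {"xyz": [0, 0, 0], "rot": [0, 0, -5]}]}}

```text
clock: 26.3
tool_pos: [460.7, -164.0, 102.0]
ee_rot: [0.0, 0.985, 0.175, -0.0]
wrist_force: [2.2, -2.9, 3.1]
gripper_width: 0.229
grasp_force: 59.6
```

```bash
python3 o.py; python3 -c "
from h import *
print(np.mean([(read_camera('top'),env.observe()['wrist_torque'][2])[1] for i in range(3)]))"
```

```text
26.3 [ 460.74 -163.99  102.02] yaw 20.12 F [ 2.2 -2.9  3.1] T [-0.58  -0.528  0.069] Ftool [ 1.1  3.5 -3.1] q6 0.83
0.049863164360220785
```

Emit:
{"method": "jog_arm", "body": {"motion": [{"xyz": [0, 0, -2], "rot": [0, 0, 0]}, {"xyz": [0, 0, -4], "rot": [0, 0, 0]}, {"xyz": [0, 0, -8], "rot": [0, 0, 0]}, {"xyz": [0, 0, -20], "rot": [0, 0, 0]}, {"xyz": [0, 0, -40], "rot": [0, 0, 0]}, {"xyz": [0, 0, -60], "rot": [0, 0, 0]}, {"xyz": [0, 0, -60], "rot": [0, 0, 0]}, {"xyz": [0, 0, -60], "rot": [0, 0, 0]}]}}

```text
clock: 27.25
tool_pos: [460.8, -163.9, 162.4]
ee_rot: [0.0, 0.985, 0.175, 0.0]
wrist_force: [-0.4, 0.1, -0.9]
gripper_width: 0.233
grasp_force: 59.1
```

```bash
python3 o.py; python3 - <<'E'
from h import *
from scipy.spatial.transform import Rotation as R
s=env.observe();M=R.from_quat(np.roll(s["ee_rot"],-1)).as_matrix()
print("shift",(M.T@(np.array([516.2,-367.6,160])-s["tool_pos"])).round(1))
p=read_camera("wrist");W=wworld(p);t=s["tool_pos"]
m=(W[...,2]>t[2]-76-4)&(W[...,2]<t[2]-66)&(np.hypot(W[...,0]-t[0],W[...,1]-t[1])<16);print(((W[m]-t)@M).round(1)[:8].tolist())
E
```

```text
27.25 [ 460.81 -163.92  162.37] yaw 20.13 F [-0.4  0.1 -0.9] T [-0.023 -0.04  -0.001] Ftool [-0.4 -0.2  0.9] q6 0.83
shift [-18.1 210.3   2.4]
[[8.6, 0.3, 73.4], [8.2, 1.2, 74.8], [8.4, 0.3, 70.9], [8.3, 1.2, 71.5], [8.7, 0.3, 66.9], [8.5, 1.2, 67.7]]
```

Emit:
{"method": "jog_arm", "body": {"motion": [{"xyz": [-4, 40, 0], "rot": [0, 0, -7]}, {"xyz": [-8, 80, 0], "rot": [0, 0, -15]}, {"xyz": [-11, 120, 0], "rot": [0, 0, -23]}, {"xyz": [-14, 160, 0], "rot": [0, 0, -31]}, {"xyz": [-18, 200, 0], "rot": [0, 0, -39]}, {"xyz": [-18, 210, 2], "rot": [0, 0, -47]}, {"xyz": [-18, 210, 2], "rot": [0, 0, -53.5]}, {"xyz": [-18, 210, 2], "rot": [0, 0, -53.5]}]}}

```text
clock: 28.1
tool_pos: [515.7, -367.4, 158.4]
ee_rot: [-0.001, 0.8, 0.6, -0.0]
wrist_force: [-1.1, 0.3, -0.5]
gripper_width: 0.232
grasp_force: 59.1
```

Emit:
{"method": "jog_arm", "body": {"motion": [{"xyz": [0, 0, 0], "rot": [0, 0, 0]}, {"xyz": [0, 0, 0], "rot": [0, 0, 0]}, {"xyz": [0, 0, 0], "rot": [0, 0, 0]}, {"xyz": [0, 0, 0], "rot": [0, 0, 0]}, {"xyz": [0, 0, 0], "rot": [0, 0, 0]}, {"xyz": [0, 0, 0], "rot": [0, 0, 0]}, {"xyz": [0, 0, 0], "rot": [0, 0, 0]}, {"xyz": [0, 0, 0], "rot": [0, 0, 0]}]}}

```text
clock: 28.9
tool_pos: [516.1, -367.3, 160.0]
ee_rot: [-0.0, 0.801, 0.599, 0.0]
wrist_force: [-0.0, -0.0, -1.0]
gripper_width: 0.234
grasp_force: 59.1
```

```bash
python3 o.py; python3 - <<'E'
from h import *
from scipy.spatial.transform import Rotation as R
s=env.observe();M=R.from_quat(np.roll(s["ee_rot"],-1)).as_matrix()
print("shift",(M.T@(np.array([516.2,-367.6,80.1])-s["tool_pos"])).round(1))
E
```

```text
28.9 [ 516.1  -367.34  160.02] yaw 73.62 F [-0. -0. -1.] T [0.028 0.007 0.01 ] Ftool [-0. -0.  1.] q6 -0.37
shift [-0.2  0.2 79.9]
```

Emit:
{"method": "jog_arm", "body": {"motion": [{"xyz": [-0.2, 0.2, 15], "rot": [0, 0, 0]}, {"xyz": [-0.2, 0.2, 28], "rot": [0, 0, 0]}, {"xyz": [-0.2, 0.2, 32], "rot": [0, 0, 0]}, {"xyz": [-0.2, 0.2, 34], "rot": [0, 0, 0]}, {"xyz": [-0.2, 0.2, 36], "rot": [0, 0, 0]}, {"xyz": [-0.2, 0.2, 38], "rot": [0, 0, 0]}, {"xyz": [-0.2, 0.2, 38], "rot": [0, 0, 0]}, {"xyz": [-0.2, 0.2, 38], "rot": [0, 0, 0]}]}}

```text
clock: 29.7
tool_pos: [516.3, -367.7, 122.3]
ee_rot: [0.0, 0.801, 0.599, 0.0]
wrist_force: [0.6, -0.1, -1.0]
gripper_width: 0.23
grasp_force: 59.1
```

Emit:
{"method": "jog_arm", "body": {"motion": [{"xyz": [0, 0, 8], "rot": [0, 0, 0]}, {"xyz": [0, 0, 16], "rot": [0, 0, 0]}, {"xyz": [0, 0, 24], "rot": [0, 0, 0]}, {"xyz": [0, 0, 32], "rot": [0, 0, 0]}, {"xyz": [0, 0, 38], "rot": [0, 0, 0]}, {"xyz": [0, 0, 41], "rot": [0, 0, 0]}, {"xyz": [0, 0, 41.5], "rot": [0, 0, 0]}, {"xyz": [0, 0, 41.5], "rot": [0, 0, 0]}]}}

```text
clock: 30.5
tool_pos: [516.3, -367.7, 80.6]
ee_rot: [0.0, 0.801, 0.599, 0.0]
wrist_force: [0.8, -0.1, -1.3]
gripper_width: 0.233
grasp_force: 59.1
```

Emit:
{"method": "jog_arm", "body": {"motion": [{"xyz": [0, 0, 0.4], "rot": [0, 0, 0]}, {"xyz": [0, 0, 0.4], "rot": [0, 0, 0]}, {"xyz": [0, 0, 0.4], "rot": [0, 0, 0]}, {"xyz": [0, 0, 0.4], "rot": [0, 0, 0]}, {"xyz": [0, 0, 0.4], "rot": [0, 0, 0]}, {"xyz": [0, 0, 0.4], "rot": [0, 0, 0]}, {"xyz": [0, 0, 0.4], "rot": [0, 0, 0]}, {"xyz": [0, 0, 0.4], "rot": [0, 0, 0]}]}}

```text
clock: 31.3
tool_pos: [516.3, -367.6, 80.1]
ee_rot: [0.0, 0.801, 0.599, 0.0]
wrist_force: [0.4, 0.4, -0.4]
gripper_width: 0.229
grasp_force: 59.1
```

Emit:
{"method": "jog_arm", "body": {"motion": [{"xyz": [0, 0, 0], "rot": [0, 0, 0]}, {"xyz": [0, 0, 0], "rot": [0, 0, 0]}, {"xyz": [0, 0, 0], "rot": [0, 0, 0]}, {"xyz": [0, 0, 0], "rot": [0, 0, 0]}, {"xyz": [0, 0, 0], "rot": [0, 0, 0]}, {"xyz": [0, 0, 0], "rot": [0, 0, 0]}, {"xyz": [0, 0, 0], "rot": [0, 0, 0]}, {"xyz": [0, 0, 0], "rot": [0, 0, 0]}], "claw": 1}}

```text
clock: 32.1
tool_pos: [516.2, -367.6, 80.1]
ee_rot: [0.0, 0.801, 0.599, 0.0]
wrist_force: [-0.3, -0.2, 0.0]
gripper_width: 1.004
grasp_force: 0.0
```

Emit:
{"method": "jog_arm", "body": {"motion": [{"xyz": [0, 0, 0], "rot": [0, 0, 0]}, {"xyz": [0, 0, 0], "rot": [0, 0, 0]}, {"xyz": [0, 0, -20], "rot": [0, 0, 0]}, {"xyz": [0, 0, -50], "rot": [0, 0, 0]}, {"xyz": [0, 0, -80], "rot": [0, 0, 0]}, {"xyz": [-30, 0, -110], "rot": [0, 0, 0]}, {"xyz": [-50, 0, -120], "rot": [0, 0, 0]}, {"xyz": [-50, 0, -120], "rot": [0, 0, 0]}]}}

```text
clock: 32.9
tool_pos: [501.9, -417.7, 202.1]
ee_rot: [0.001, 0.801, 0.599, 0.0]
wrist_force: [0.6, 0.1, -0.3]
gripper_width: 1.001
grasp_force: 0.0
```

```bash
python3 o.py; python3 - <<'E'
from h import *
p=read_camera("wrist");W=wworld(p)
for lo,hi,r in [(118,132,30),(46,56,50)]:
    m=(W[...,2]>lo)&(W[...,2]<hi)&(np.hypot(W[...,0]-516,W[...,1]+367)<r);q=W[m][:,:2].astype(np.float32);print(cv2.minAreaRect(q),len(q),W[m][:,2].mean())
save("end.png",cv2.resize(p["image"],(768,576)))
E
```

```text
32.9 [ 501.88 -417.74  202.13] yaw 73.53 F [ 0.6  0.1 -0.3] T [ 0.059 -0.004 -0.002] Ftool [0.2 0.6 0.3] q6 -0.45
((516.4413452148438, -367.9733581542969), (22.065025329589844, 21.31955909729004), 71.84751892089844) 580 124.61792660844989
((516.4599609375, -367.9183654785156), (64.78022003173828, 65.0550765991211), 82.30547332763672) 2595 51.37832610160043
```

View pics/end.png

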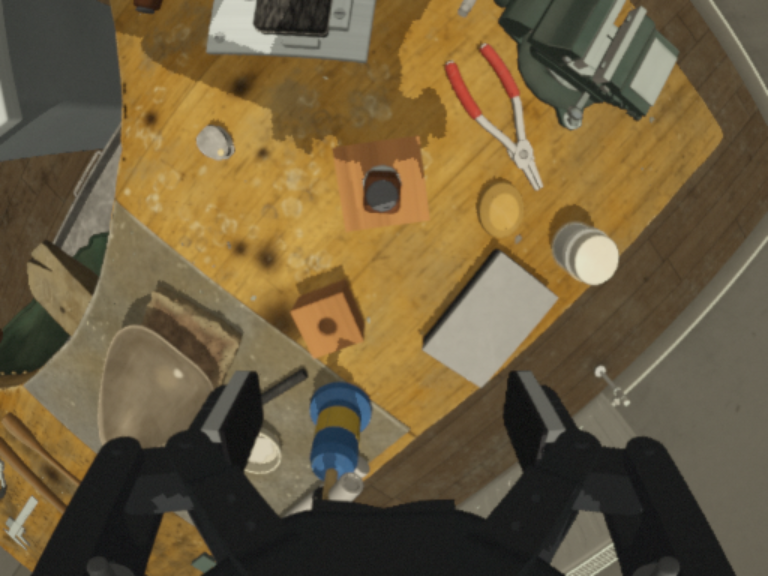

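The driver stands upright and home in its stand at (382,190), top at 124.6 mm, centred on the stand. The bystanders look undisturbed and the gripper is clear. I'm handing the job in.

```bash
python3 -c "
from station import job
print(job.job_done())"
```

```text
the job is handed in; nothing more can be done
None
```

I handed the job in at about 33 s: the screw was turned until firm, at a measured torque of about 0.28 Nm (roughly 0.25 allowing for sensor bias). The driver is back upright in its stand; the pinch force couldn't be read directly, and no verdict was shown.

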